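# Slide the brass label plate out over the end of the ledge

### The arm

A 6-joint arm with a two-finger parallel gripper is mounted at the origin on the work surface. World frame = base frame: x ahead of the robot, y to its left, z up, the work surface at z = 0. Lengths are in m, angles in degrees, forces in N, time in s.
With the tool pointing down it reaches from about 0.4 to 0.925 m from the base axis. Payload 12.5 kg.
Tool frame: the origin (TCP) lies midway between the tips of the shut fingers; the grasp point (between the pads) lies env.hold_point_z behind it (env.hold_point_z is the distance from the TCP to the grasp point, in m); z points along the fingers, y is the direction in which the jaws open and shut (so a half turn about z gives the same grasp; the last joint's range is limited). The gripper opens to 95 mm and grips with 3 to 60 N. Pads are 20 mm wide; open, the fingers measure 119 mm over their backs; the gripper's body (75 mm by 180 mm) begins 59 mm behind the grasp point.
Start: joints at [-76.696, 28.126, 89.318, -0, 62.55, -6.05], TCP at [0.207, -0.59, 0.215] pointing down, gripper open.
Joint ranges: [-177.58, 177.58], [-47.91, 125.51], [2.72, 160], [-65.01, 245.01], [3.68, 167.84], [-153.87, 153.87]. Speed limits (degrees/s): [127.2, 127.2, 159.86, 180, 180, 180].

### API

Orientations are given as [roll, pitch, yaw] about the fixed x, y, z axes, in that order (R = Rz(yaw) Ry(pitch) Rx(roll)).
In Python, from bench import env gives the robot as it stands. The module is installed in compiled form; this text tells all that it offers.
- The arm moves only by the tool step_arm, never from a script. Its argument "plan" is one flat list of numbers, 6 for each row, row after row: the shift along the tool's x, y, z scaled (see below), then the turn, a rotation vector about the tool's x, y, z scaled (see below). A call has 1 to 20 rows; each row is the pose to reach, as a shift and turn from the pose measured when the call began, along the tool's axes at that moment, turning the shorter way round; what a row does not reach only later rows make up. The controller multiplies each number of a shift by 0.4 m and each number of a turn by pi rad. A row lasts 1/10 s, in which the tool goes at most 50 mm and 8.59 degrees, less where a joint would pass 70% of its speed; a pose out of reach is approached as far as the arm can. A call with a number of a shift or a turn outside -1 to 1 is refused whole. A call with a gripper value outside its range is refused whole. "hand" is the gripper's target within -1 to 1 (fully open at 1, half-way at 0, shut at -1), set as the call begins (left out, the last holds). The fingers move at their own pace and stop on an object; the grip force is fixed at half the most. Time passes only in rows, so rows that repeat a pose let the fingers close. It gives the time, the measured TCP pose, the force and the opening at its end, in the units of the state.
- env.get_state(): the state, without advancing time (a new reading comes with each control period).
- env.camera(name): name is "scene" or "top" or "wrist"; returns the picture (420x560x3 uint8, blue, green, red); there is no depth.
- env.camera_info(name): a dict with "fx", "fy", "cx", "cy" (pixels), "world_to_cam" (4x4, takes a point from world to camera coordinates); the wrist camera has in their place "tool_from_camera" (4x4, takes a point from camera to tool coordinates, whose origin is the TCP and whose axes are the flange's). Camera axes: x right, y down, z forward; pixel columns grow to the right and rows downward; lengths in m; the calibration is good to about 2 mm. The wrist camera is an equidistant fisheye: a pixel r from the principal point sees the ray r / f radians off the axis. A picture is of the moment at which its call begins: read the wrist's pose just before it. camera_info takes no time and is no camera call.
- env.sign_off(): hands the job in, once; it reports no verdict.
The state is a dict: "time": time; "q": joint angles; "joint_vel": joint speeds; "joint_torque": joint torques, N m; "tcp_pos": TCP position; "eef_rot": TCP orientation; "wrist_force": force on the tool from outside, world axes, zero at the start; "wrist_torque": the same for the moment, N m; "gripper_width": finger opening in m.
Only numpy, scipy, OpenCV 4.12 (cv2) and the standard library are available. Lean on these libraries where they do the work, as an engineer would, in place of code of your own. Each camera call takes 0.05 s, during which the arm holds its last target. There are 200 camera calls.

### The job

The blank brass label plate lies flat on the two-lane wooden ledge, where nobody can get a finger under it. With the fingertips push it along its lane towards the open end of the ledge until about a third of its length sticks out over the end, still lying flat, then move clear. Only push it, never lift it, and leave the dark steel plate and the candle, bottle and tin around the ledge where they are.

Things in the scene. Friction and masses are not known exactly. Their poses are not given: they have to be found in the camera images.
- ledge: fixed plywood ledge, 192 mm (its x) by 340 mm (its y), deck top 60 mm above the table. Origin: centre of its footprint on the table; z up. Dark wooden strips rise 10 mm above the deck: three 8 mm wide along y, at x = -92, 0, +92 mm, leave two lanes 84 mm wide centred at x = -46 and +46 mm; one 12 mm wide closes the -y end. The +y end is open. Its place and yaw vary.
- ledge_end (a point): point in the middle of the upper edge of the ledge's open end, at x = 0, y = +170 mm, z = 60 mm in the ledge's frame; axes as the ledge's, so its y points outwards along the lanes
- brass_plate: blank brass-coloured label plate, 74 (its x) by 120 (its y) by 6 mm thick, 0.3 to 0.6 kg, loose in either lane, long side along the ledge. Origin: centre of its underside; z up. Slides with dry friction (a few N), stops when not pushed. At the start its rear edge is at least 60 mm clear of the closed end's strip. It topples off if half its length sticks out.
- steel_plate: the same plate in dark steel (74 x 120 x 6 mm), loose, in the other lane; to be left alone. Origin: centre of its underside
- candle: white ceramic candle pot with a wooden lid, 74 mm across, 95 mm high, standing loose on the table beside the ledge or beyond its open end; leave alone. Origin: centre of its underside
- fragrance: amber glass bottle with a black cap, 52 mm across, 120 mm high, standing loose on the table beside the ledge or beyond its open end; leave alone. Origin: centre of its underside
- tin: low aluminium tin, 68 mm across, 45 mm high, standing loose on the table beside the ledge or beyond its open end; leave alone. Origin: centre of its underside
Things that resemble listed ones, but are neither listed nor needed, are in the scene too. Several things have the shape of the brass_plate; the one meant has the colours described above.

How it is judged (in metres and radians):
At the end, for the whole second after the job is handed in: The brass plate lies still and flat on the deck in its lane, its front edge 26 to 54 mm beyond the open end (a third of its length is 40 mm), turned less than about 10 degrees from the ledge; the steel plate is within 8 mm and the candle, bottle and tin within 15 mm of where they stood, upright (y of brass_plate in the frame of ledge_end between -0.034 and -0.006 m and z of brass_plate in the frame of ledge_end between -0.003 and 0.003 m and angle between the y axis of brass_plate and the y axis of ledge, either way round below 0.17 rad and angle between brass_plate's own z axis and vertical below 0.05 rad and (x of brass_plate in the frame of ledge between -0.056 and -0.036 m or x of brass_plate in the frame of ledge between 0.036 and 0.056 m) and linear speed of brass_plate below 0.01 m/s and distance of steel_plate from where it was at the start of the episode below 0.008 m and distance of each of candle, fragrance, tin from where it was at the start of the episode below 0.015 m and angle between each of candle, fragrance, tin's own z axis and vertical below 0.1 rad); the robot touches nothing.
It fails at once if the brass plate is lifted more than 8 mm off the deck or tipped more than about 11 degrees (z of brass_plate in the frame of ledge_end above 0.008 m or angle between brass_plate's own z axis and vertical above 0.2 rad).
It fails at once if the brass plate falls off the ledge (z of brass_plate in the frame of ledge_end below -0.015 m).
It fails at once if the steel plate is moved more than 8 mm (distance of steel_plate from where it was at the start of the episode above 0.008 m).
It fails at once if the candle, bottle or tin is moved more than 15 mm or tipped (distance of any of candle, fragrance, tin from where it was at the start of the episode above 0.015 m or angle between any of candle, fragrance, tin's own z axis and vertical above 0.2 rad).
It also fails if it takes over 42 s, if anything falls off the work surface, if the arm or the gripper's body presses on something with over 40 N, if the wrist force passes 120 N, or if a joint passes its speed limit or range.

## Working session

There is one attempt and no reset: what is moved stays moved. The work goes in short steps, Python scripts to look and compute and a tool call to move; the robot and the scene stay as the last step left them, time stands still between calls to the robot, and variables do not carry over. Pictures are saved under pics/ and viewed, about 8 in all and at most 12, crops included, and the job is handed in when it is done.

Besides the shell and the picture viewer there is one more tool, called after "Emit:" by a JSON object that holds its "fn" and its "kwargs", one argument or row to a line. step_arm: Moves the arm, as the interface text tells. Shifts and turns lie within -1 to 1; 1 stands for 0.4 m of shift or pi rad of turn. Its arguments: {"type":"object","properties":{"plan":{"type":"array","items":{"type":"number"}},"hand":{"type":"number"}},"required":["plan"]}

```bash
mkdir -p pics; python3 - <<'E'
from bench import env
import cv2
for n in("top","scene"):
    cv2.imwrite(f"pics/{n}0.png",env.camera(n)); print(n,env.camera_info(n))
print(env.get_state(),env.hold_point_z)
E
```

```text
top {'fx': 461.35287493599964, 'fy': 461.35287493599964, 'cx': 279.49173381825875, 'cy': 207.29856730633253, 'world_to_cam': array([[-0.0021667 , -0.99993628,  0.01107905,  0.00284358],
       [-0.99726305,  0.00134186, -0.07392297,  0.5743226 ],
       [ 0.07390339, -0.0112089 , -0.99720241,  1.03260586],
       [ 0.        ,  0.        ,  0.        ,  1.        ]])}
scene {'fx': 489.270872925002, 'fy': 489.270872925002, 'cx': 281.5555817745947, 'cy': 207.0805140108961, 'world_to_cam': array([[ 0.3681725 ,  0.92964249, -0.01462341, -0.21688736],
       [ 0.80228831, -0.32560559, -0.50031437, -0.40814437],
       [-0.46987496,  0.1724698 , -0.86572033,  1.51883784],
       [ 0.        ,  0.        ,  0.        ,  1.        ]])}
{'time': 0.1, 'q': array([-7.66970954e+01,  2.81601880e+01,  8.93461770e+01, -6.60242092e-04,
        6.25503814e+01, -6.04883740e+00]), 'joint_vel': array([-0.01944115, -0.02250255, -0.13852632,  0.03580532, -0.06883461,
        0.13948567]), 'joint_torque': array([ 1.55918689e-03, -6.13621259e+01, -2.58606005e+01,  6.93397759e-02,
        4.70073475e-02, -4.75655372e-05]), 'tcp_pos': array([ 0.20708931, -0.5894648 ,  0.21412842]), 'eef_rot': array([-1.79943508e+02, -5.39737350e-03,  1.93520440e+01]), 'wrist_force': array([0.23210277, 0.41395772, 0.06765728]), 'wrist_torque': array([ 0.02511359,  0.02936665, -0.00179571]), 'gripper_width': 0.0951145808881734} 0.0188
```

View pics/top0.png

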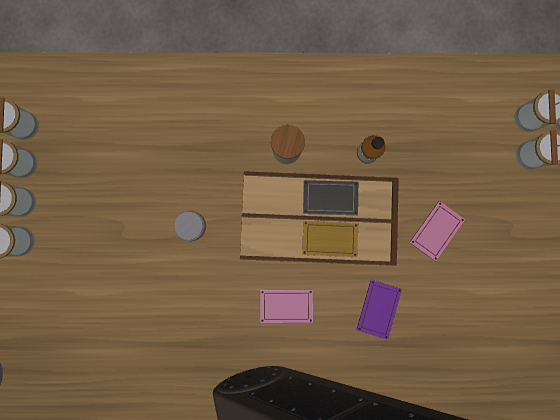

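View pics/scene0.png

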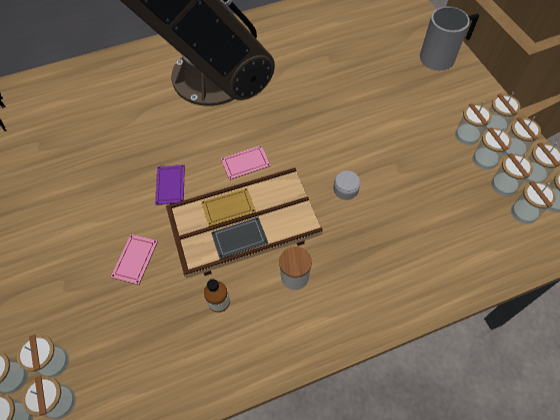

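Top picture: the brass plate is at (330,239), in the near lane. Things that could be mistaken for it are the steel plate (330,197), the pink plates (437,231) and (287,306), and the purple plate (380,309). The open end of the ledge faces left, towards world +y. The tin is at (190,226), the candle at (287,142) and the bottle at (372,150). I'll check the choice in one close crop.

```bash
python3 - <<'E'
import cv2
i=cv2.imread("pics/top0.png")[165:275,230:410]
cv2.imwrite("pics/crop0.png",cv2.resize(i,None,fx=4.4,fy=4.4,interpolation=cv2.INTER_CUBIC))
E
```

```text
(no output)
```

View pics/crop0.png

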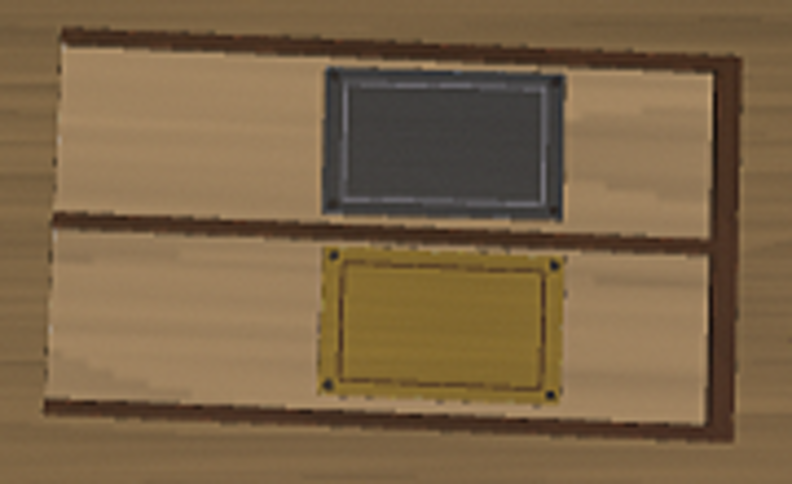

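The brass plate has a gold face with four dark screw dots. Its crop corners are (323,246), (566,257), (559,405) and (318,394). The outer ledge corners are (62,29), (741,58), (733,440) and (44,413).

```bash
cat > h.py <<'E'
import numpy as np
from bench import env
def ray(n,uv,z):
    c=env.camera_info(n); T=np.linalg.inv(c["world_to_cam"])
    u=np.atleast_2d(uv).astype(float)
    d=np.c_[(u[:,0]-c["cx"])/c["fx"],(u[:,1]-c["cy"])/c["fy"],np.ones(len(u))]@T[:3,:3].T
    o=T[:3,3]; return o+d*((z-o[2])/d[:,2])[:,None]
def crop(p,s=4.4,off=(230,165)): return (np.array(p)+.5)/s-.5+np.array(off)
E
python3 - <<'E'
from h import *
L=ray("top",crop([(62,29),(741,58),(733,440),(44,413)]),.07)
B=ray("top",crop([(323,246),(566,257),(559,405),(318,394)]),.066)
C=L.mean(0)
y=(L[0]-L[1]+L[3]-L[2]); y/=np.linalg.norm(y); x=np.array([y[1],-y[0],0])
print("L",L.round(4),"size",[np.linalg.norm(L[i]-L[i-1]).round(3) for i in range(4)])
print("C",C.round(4),"yaw y dir deg",np.degrees(np.arctan2(y[1],y[0])))
print("B in ledge",np.c_[(B-C)@x,(B-C)@y].round(4),"ctr",((B.mean(0)-C)@x).round(4),((B.mean(0)-C)@y).round(4))
print("end",(C+.17*y).round(4))
for X,Y in((-.046,-.12),(-.046,-.03)):print((C+X*x+Y*y).round(4))
for n,uv,z in(("tin",(190,226),.045),("candle",(287,141),.095),("fr",(377,143),.12)):
    p=ray("top",uv,z)[0];print(n,p.round(3),((p-C)@x).round(3),((p-C)@y).round(3))
E
```

```text
L [[ 0.65    0.0806  0.07  ]
 [ 0.6353 -0.2579  0.07  ]
 [ 0.446  -0.25    0.07  ]
 [ 0.4601  0.0887  0.07  ]] size [np.float64(0.19), np.float64(0.339), np.float64(0.189), np.float64(0.339)]
C [ 0.5478 -0.0847  0.07  ] yaw y dir deg 87.56218198370087
B in ledge [[-0.0074  0.0354]
 [-0.0079 -0.0855]
 [-0.0812 -0.084 ]
 [-0.0805  0.0352]] ctr -0.0442 -0.0247
end [0.5551 0.0852 0.07  ]
[ 0.4968 -0.2026  0.07  ]
[ 0.5006 -0.1127  0.07  ]
tin [0.531 0.201 0.045] -0.029 0.285
candle [ 0.712 -0.014  0.095] 0.161 0.078
fr [ 0.702 -0.202  0.12 ] 0.159 -0.11
```

```bash
cat >> h.py <<'E'
from scipy.spatial.transform import Rotation as R
C=np.array([.5478,-.0847,0]); yv=np.array([.0425,.9991,0]); xv=np.array([.9991,-.0425,0])
def goal(X,Y,z,yaw=87.56):
    s=env.get_state(); r=R.from_euler("xyz",s["eef_rot"],degrees=True)
    p=C+X*xv+Y*yv; p[2]=z
    g=R.from_euler("xyz",[180,0,yaw],degrees=True)
    print((r.inv().apply(p-s["tcp_pos"])/.4).round(4),((r.inv()*g).as_rotvec()/np.pi).round(4))
def ledge(p): d=np.array(p)-C; return (d@xv).round(4),(d@yv).round(4)
E
python3 -c "
from h import *
goal(-.045,-.16,.16);goal(-.045,-.125,.16)"
```

```text
[ 0.9689 -0.5786  0.136 ] [-3.000e-04 -2.000e-04 -3.789e-01]
[ 1.0013 -0.6598  0.1361] [-3.000e-04 -2.000e-04 -3.789e-01]
```

Emit:
{"fn": "step_arm", "kwargs": {
  "plan": [0.99, -0.65, 0.1, 0, 0, -0.379, 0.99, -0.65, 0.1, 0, 0, -0.379, 0.99, -0.65, 0.1, 0, 0, -0.379, 0.99, -0.65, 0.1, 0, 0, -0.379, 0.99, -0.65, 0.1, 0, 0, -0.379, 0.99, -0.65, 0.1, 0, 0, -0.379, 0.99, -0.65, 0.1, 0, 0, -0.379, 0.99, -0.65, 0.1, 0, 0, -0.379, 0.99, -0.65, 0.1, 0, 0, -0.379, 0.99, -0.65, 0.1, 0, 0, -0.379, 0.99, -0.65, 0.1, 0, 0, -0.379, 0.99, -0.65, 0.1, 0, 0, -0.379, 0.99, -0.65, 0.1, 0, 0, -0.379, 0.99, -0.65, 0.1, 0, 0, -0.379, 0.99, -0.65, 0.1, 0, 0, -0.379, 0.99, -0.65, 0.1, 0, 0, -0.379],
  "hand": -0.24
}}

```text
time: 1.7
tcp_pos: [0.4943, -0.2135, 0.1745]
eef_rot: [-180.0, -0.0, 87.5]
wrist_force: [-0.4, 0.1, -0.0]
gripper_width: 0.0364
```

```bash
python3 - <<'E'
from h import *
import cv2
s=env.get_state();print(s["time"],s["tcp_pos"],s["eef_rot"],s["gripper_width"],ledge(s["tcp_pos"]))
cv2.imwrite("pics/w1.png",env.camera("wrist"));print(env.camera_info("wrist"))
goal(-.045,-.125,.1);goal(-.045,-.125,.0625)
E
```

```text
1.7 [ 0.4942536  -0.213455    0.17449826] [-1.79989534e+02 -4.86436975e-02  8.75169421e+01] 0.036408636719291766 (np.float64(-0.048), np.float64(-0.1309))
{'fx': 325.19226210127806, 'fy': 325.19226210127806, 'cx': 282.3519949551517, 'cy': 209.32001293134982, 'tool_from_camera': array([[ 3.29989632e-04, -9.61115265e-01, -2.76147312e-01,
         7.78875772e-02],
       [ 9.99999684e-01,  1.17468503e-04,  7.86133877e-04,
        -3.75952964e-05],
       [-7.23126659e-04, -2.76147484e-01,  9.61115001e-01,
        -1.70657612e-01],
       [ 0.00000000e+00,  0.00000000e+00,  0.00000000e+00,
         1.00000000e+00]])}
[0.0143 0.0074 0.1863] [-0.0001 -0.0003 -0.0002]
[0.0142 0.0074 0.28  ] [-0.0001 -0.0003 -0.0002]
```

View pics/w1.png

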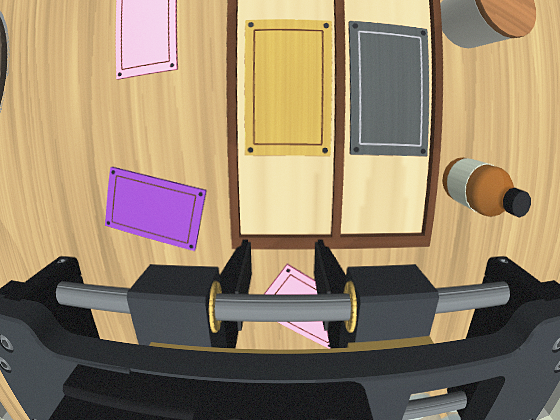

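Wrist picture: the brass plate fills (246-332, 20-155) and its rear edge is at row 155. The rear strip's inner edge is at row 235 and the fingertips are at (247,241) and (320,241).

```bash
cat >> h.py <<'E'
def wray(uv,z):
    s=env.get_state();c=env.camera_info("wrist");T=c["tool_from_camera"]
    r=R.from_euler("xyz",s["eef_rot"],degrees=True)
    v=(np.array(uv,float)-[c["cx"],c["cy"]])/c["fx"]; t=np.linalg.norm(v)
    d=r.apply(T[:3,:3]@np.r_[np.sin(t)*v/t,np.cos(t)]); o=s["tcp_pos"]+r.apply(T[:3,3])
    return o+d*(z-o[2])/d[2]
E
python3 - <<'E'
from h import *
for n,uv,z in(("rearL",(246,155),.066),("rearR",(332,156),.066),("frL",(246,20),.066),("frR",(331,20),.066),("stripin",(290,235),.07),("laneL",(240,190),.07),("mid",(334,190),.07),("outer",(435,246),.07),("outerL",(232,247),.07)):
    print(n,ledge(wray(uv,z)))
E
```

```text
rearL (np.float64(-0.0792), np.float64(-0.0842))
rearR (np.float64(-0.0047), np.float64(-0.0849))
frL (np.float64(-0.0787), np.float64(0.035))
frR (np.float64(-0.0061), np.float64(0.0356))
stripin (np.float64(-0.0409), np.float64(-0.156))
laneL (np.float64(-0.0847), np.float64(-0.1143))
mid (np.float64(-0.0026), np.float64(-0.1143))
outer (np.float64(0.1035), np.float64(-0.1697))
outerL (np.float64(-0.0942), np.float64(-0.168))
```

Emit:
{"fn": "step_arm", "kwargs": {
  "plan": [0.014, 0.0095, 0.1, 0, 0, 0, 0.014, 0.0095, 0.18, 0, 0, 0, 0.014, 0.0095, 0.22, 0, 0, 0, 0.014, 0.0095, 0.25, 0, 0, 0, 0.014, 0.0095, 0.265, 0, 0, 0, 0.014, 0.0095, 0.275, 0, 0, 0, 0.014, 0.0095, 0.28, 0, 0, 0, 0.014, 0.0095, 0.28, 0, 0, 0, 0.014, 0.0095, 0.28, 0, 0, 0]
}}

```text
time: 2.65
tcp_pos: [0.4986, -0.2079, 0.063]
eef_rot: [180.0, -0.0, 87.5]
wrist_force: [0.4, 0.5, -0.5]
gripper_width: 0.0361
```

```bash
python3 - <<'E'
from h import *
s=env.get_state();print(s["tcp_pos"],s["wrist_force"],ledge(s["tcp_pos"]))
goal(-.044,.04,.0625);goal(-.044,.080,.0625)
E
```

```text
[ 0.49855019 -0.20791774  0.0630194 ] [ 0.41946963  0.53089226 -0.49013598] (np.float64(-0.044), np.float64(-0.1252))
[ 4.13e-01 -3.00e-04  1.50e-03] [ 0.0002 -0.0002 -0.0002]
[ 5.13e-01 -4.00e-04  1.50e-03] [ 0.0002 -0.0002 -0.0002]
```

Emit:
{"fn": "step_arm", "kwargs": {
  "plan": [0.03, 0, 0.001, 0, 0, 0, 0.055, 0, 0.001, 0, 0, 0, 0.08, 0, 0.001, 0, 0, 0, 0.1, 0, 0.001, 0, 0, 0, 0.12, 0, 0.001, 0, 0, 0, 0.14, 0, 0.001, 0, 0, 0, 0.16, 0, 0.001, 0, 0, 0, 0.18, 0, 0.001, 0, 0, 0, 0.2, 0, 0.001, 0, 0, 0, 0.22, 0, 0.001, 0, 0, 0, 0.24, 0, 0.001, 0, 0, 0, 0.26, 0, 0.001, 0, 0, 0, 0.28, 0, 0.001, 0, 0, 0, 0.3, 0, 0.001, 0, 0, 0, 0.32, 0, 0.001, 0, 0, 0, 0.34, 0, 0.001, 0, 0, 0, 0.36, 0, 0.001, 0, 0, 0, 0.38, 0, 0.001, 0, 0, 0, 0.4, 0, 0.001, 0, 0, 0, 0.4, 0, 0.001, 0, 0, 0]
}}

```text
time: 4.65
tcp_pos: [0.5051, -0.0468, 0.0625]
eef_rot: [-180.0, -0.1, 87.6]
wrist_force: [0.6, -0.4, 0.5]
gripper_width: 0.036
```

```bash
python3 - <<'E'
from h import *
import cv2
s=env.get_state();print(s["tcp_pos"],s["wrist_force"],ledge(s["tcp_pos"]))
w=env.camera("wrist");cv2.imwrite("pics/w2.png",w)
goal(-.044,.080,.0625)
E
```

```text
[ 0.50514232 -0.04681224  0.06252191] [ 0.60681966 -0.36601899  0.48385559] (np.float64(-0.0442), np.float64(0.036))
[0.1108 0.0006 0.    ] [-0.0001 -0.0003  0.    ]
```

View pics/w2.png

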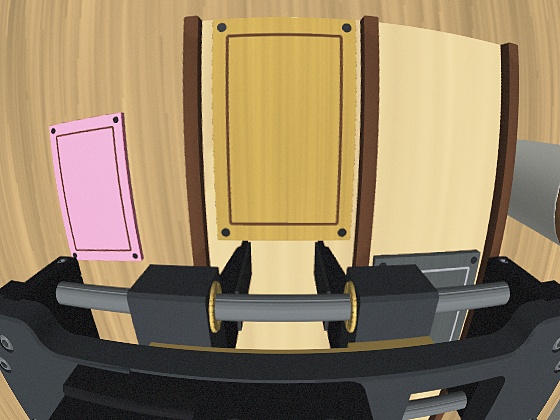

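Wrist picture: the plate lies straight in its lane. Its front edge is at row 17, about level with the deck end (row ~22 at x=208), and its rear edge is at row 240, on the fingertips.

```bash
python3 - <<'E'
from h import *
for n,uv,z in(("rearL",(217,240),.066),("rearR",(350,240),.066),("frL",(213,18),.066),("frR",(355,18),.066),("deckEndL",(207,20),.06),("deckEndR",(385,24),.06),("deckEndRR",(500,43),.06),("stripEndL",(192,16),.07),("mid",(370,16),.07),("r",(510,44),.07)):
    print(n,ledge(wray(uv,z)))
E
```

```text
rearL (np.float64(-0.0807), np.float64(0.0477))
rearR (np.float64(-0.0063), np.float64(0.0477))
frL (np.float64(-0.0801), np.float64(0.1684))
frR (np.float64(-0.0066), np.float64(0.1686))
deckEndL (np.float64(-0.0846), np.float64(0.1695))
deckEndR (np.float64(0.0117), np.float64(0.1688))
deckEndRR (np.float64(0.0901), np.float64(0.1706))
stripEndL (np.float64(-0.0903), np.float64(0.1693))
mid (np.float64(0.0005), np.float64(0.1692))
r (np.float64(0.0905), np.float64(0.1684))
```

Emit:
{"fn": "step_arm", "kwargs": {
  "plan": [0.01, 0, 0, 0, 0, 0, 0.02, 0, 0, 0, 0, 0, 0.03, 0, 0, 0, 0, 0, 0.04, 0, 0, 0, 0, 0, 0.05, 0, 0, 0, 0, 0, 0.06, 0, 0, 0, 0, 0, 0.07, 0, 0, 0, 0, 0, 0.078, 0, 0, 0, 0, 0, 0.084, 0, 0, 0, 0, 0, 0.09, 0, 0, 0, 0, 0, 0.095, 0, 0, 0, 0, 0, 0.1, 0, 0, 0, 0, 0, 0.105, 0, 0, 0, 0, 0, 0.105, 0, 0, 0, 0, 0, 0.105, 0, 0, 0, 0, 0]
}}

```text
time: 6.2
tcp_pos: [0.5069, -0.0051, 0.0625]
eef_rot: [-180.0, -0.1, 87.6]
wrist_force: [-0.7, 0.4, -0.9]
gripper_width: 0.0358
```

Emit:
{"fn": "step_arm", "kwargs": {
  "plan": [-0.02, 0, 0, 0, 0, 0, -0.05, 0, 0, 0, 0, 0, -0.08, 0, -0.05, 0, 0, 0, -0.1, 0, -0.12, 0, 0, 0, -0.12, 0, -0.22, 0, 0, 0, -0.14, 0, -0.3, 0, 0, 0, -0.14, 0, -0.35, 0, 0, 0, -0.14, 0, -0.35, 0, 0, 0, -0.14, 0, -0.35, 0, 0, 0, -0.14, 0, -0.35, 0, 0, 0]
}}

```text
time: 7.2
tcp_pos: [0.504, -0.0614, 0.2013]
eef_rot: [-179.9, -0.1, 87.6]
wrist_force: [1.0, 1.1, -0.7]
gripper_width: 0.0362
```

```bash
python3 - <<'E'
from h import *
import cv2
s=env.get_state();print(s["time"],s["tcp_pos"],s["wrist_force"],ledge(s["tcp_pos"]))
cv2.imwrite("pics/w3.png",env.camera("wrist"))
cv2.imwrite("pics/s3.png",env.camera("scene"))
E
```

```text
7.2 [ 0.50399241 -0.06137086  0.20129016] [ 1.02149405  1.11998916 -0.65795687] (np.float64(-0.0448), np.float64(0.0214))
```

View pics/w3.png

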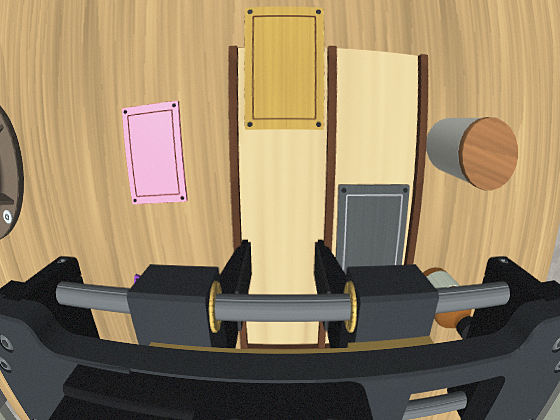

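View pics/s3.png

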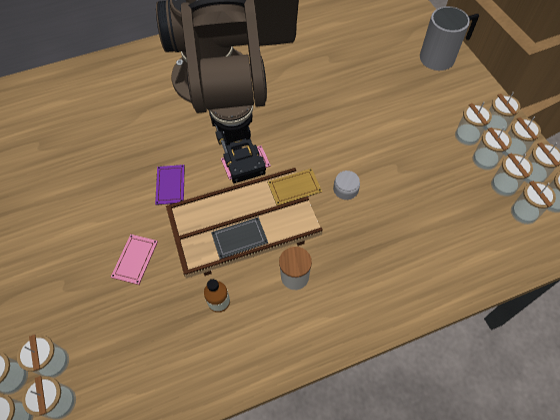

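The plate sticks out flat past the end, and the other objects look unmoved. In the wrist picture its front edge is at row 8, its rear edge at row 129, and the deck end is at rows 47-49.

```bash
python3 - <<'E'
from h import *
for n,uv,z in(("rearL",(244,129),.066),("rearR",(325,129),.066),("frL",(246,8),.066),("frR",(324,8),.066),("endR",(345,49),.06),("strip",(234,46),.07),("strip2",(333,46),.07)):
    print(n,ledge(wray(uv,z)))
import cv2
a=cv2.imread("pics/scene0.png").astype(int);b=cv2.imread("pics/s3.png").astype(int)
for n,(u,v) in dict(steel=(239,238),candle=(295,268),bottle=(217,294),tin=(347,185)).items():
    print(n,abs(a-b)[v-22:v+22,u-15:u+15].mean().round(2))
E
```

```text
rearL (np.float64(-0.0806), np.float64(0.0901))
rearR (np.float64(-0.0047), np.float64(0.0902))
frL (np.float64(-0.079), np.float64(0.2087))
frR (np.float64(-0.0056), np.float64(0.209))
endR (np.float64(0.015), np.float64(0.1693))
strip (np.float64(-0.0892), np.float64(0.1693))
strip2 (np.float64(0.0019), np.float64(0.1694))
steel 4.05
candle 2.26
bottle 2.2
tin 2.88
```

Overhang is about 40 mm, the plate is straight, and the arm is clear. I'm handing the job in.

```bash
python3 -c "
from bench import env
print(env.sign_off())"
```

```text
the job is handed in; nothing more can be done
None
```

I pushed the brass plate along its lane with the partly closed fingertips, in two stages. Then I backed the arm off, raised it clear and handed the job in at about 7.3 s; sign-off gives no verdict.

- **Overhang:** the last wrist picture puts the front edge about 40 mm beyond the open end (26 to 54 mm allowed).
- **Lie of the plate:** it is turned less than 1° from the ledge. Its centre is at about x = -43 mm in the ledge's frame (-56 to -36 mm allowed). It looked flat in the pictures; I did not measure its tilt.
- **Other objects:** comparing the scene camera before and after, the steel plate, candle, bottle and tin looked unmoved. The steel plate's patch differed slightly more than the others (4.1 against 2.2 to 2.9 grey levels). I saw no shift there, but did not measure its position again.
- **Forces:** the readings I took at the end of each move stayed within about 2 N. No check failed or disagreed.

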